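# Heft the emptied ball totes and tip the heavy one again

### The arm

A 6-joint arm with a two-finger parallel gripper is mounted at the origin on a cart in front of the work surface, level with it; the furniture and walls round the work are solid. World frame = base frame: x ahead of the robot, y to its left, z up, the work surface at z = 0. Lengths are in mm, angles in degrees, forces in N, time in s.
With the tool pointing down it reaches from about 350 to 850 mm from the base axis. Payload 8.1 kg.
Tool frame: the origin (TCP) lies midway between the tips of the shut fingers; the grasp point (between the pads) lies 19 mm behind it; z points along the fingers, y is the line along which they close (so a half turn about z gives the same grasp; the last joint's range is limited). The gripper opens to 85 mm and grips with 20 to 120 N. Pads are 22 mm wide; open, the fingers measure 114 mm over their backs; the gripper's body (76 mm by 85 mm) begins 54 mm behind the grasp point. The pads swing forward as they close: fully open they stand 13 mm farther back than shut.
Start: joints at [59.049, 7.471, 85.268, -0, 87.261, -4.893], TCP at [263.55, 539.024, 231.292] pointing down, gripper open.
Joint ranges: [-169.43, 169.43], [-51.17, 129.36], [1.28, 143.12], [-76.62, 256.62], [0, 156.53], [-152.29, 152.29]. Speed limits (degrees/s): [136.94, 136.94, 159.86, 180, 180, 180].

### API

Orientations are given as [roll, pitch, yaw] about the fixed x, y, z axes, in that order (R = Rz(yaw) Ry(pitch) Rx(roll)).
In Python, from bench import sense, snapshot, camera_params, hand_in, masks_of, pinpoint gives the robot as it stands.
- The arm moves only by the tool step_arm, never from a script. Its argument "targets" is a list of rows, each an object with "angular": the turn, a rotation vector about the tool's x, y, z scaled (see below), a list of three; "dp": the shift along the tool's x, y, z scaled (see below), a list of three; "fingers": the closure, from 0 (fully open) to 1 (shut). A call has exactly 8 rows; each row is the pose to reach, as a shift and turn from the pose commanded when the call began, along the tool's axes at that moment, turning the shorter way round; what a row does not reach only later rows make up. The controller multiplies each number of a shift by 0.2 m and each number of a turn by 180 degrees. A row lasts 1/8 s, in which the tool goes at most 62.5 mm and 10.7 degrees, less where a joint would pass 70% of its speed; a pose out of reach is approached as far as the arm can. A call with a number of a shift or a turn outside -1 to 1 is refused whole. A call with a gripper value outside its range is refused whole. The fingers move at their own pace and stop on an object; "newtons" is the grip in N (left out, the last holds). Time passes only in rows, so rows that repeat a pose let the fingers close, or fill a call up. It gives the time, the measured TCP pose, the force, the opening and the grip force at its end, in the units of the state.
- sense(): the state, without advancing time (a new reading comes with each control period).
- snapshot(name): name is "scene" or "top" or "wrist"; returns the picture (384x512x3 uint8, blue, green, red); there is no depth.
- camera_params(name): a dict with "vfov" (degrees; the focal length in pixels is half the picture's height over the tangent of half this angle, whatever the lens; pixels are square), "cx", "cy" (the principal point, pixels), "R" (3x3) and "t" (3): a world point X has camera coordinates R X + t. Camera axes: x right, y down, z forward; pixel columns grow to the right and rows downward; lengths in mm; the calibration is good to about 2 mm. The wrist camera is an equidistant fisheye: a pixel r from the principal point sees the ray r / f radians off the axis. A picture is of the moment at which its call begins: read the wrist's pose just before it. camera_params takes no time and is no camera call; for the wrist camera it gives the pose at the moment of the call.
- hand_in(): hands the job in; it is judged then, once.
Trained networks look in the newest picture that a camera, given by its name, has taken for a name from the list of things; names that differ only in an ending like _2 or _b are one class to them, and where a whole thing is asked for, a point or a joint stands for the part that bears it (a point fixed in the world has none). Each returns a list of dicts, best first, with "conf" (0 to 1); they miss things now and then, are a little off and sometimes report something else, mostly with a low value. They report only what shows in the picture. A call takes as long as a camera call.
- masks_of(camera, label): "pixels" (384x512 bool, what is visible of it) and "at" ([column, row] in pixels, amid what is visible of it).
- pinpoint(camera, label): "at" ([column, row] in pixels: a listed point, or the origin of a listed thing).
The state is a dict: "time": time; "joint_pos": joint angles; "qd": joint speeds; "joint_efforts": joint torques, N m; "tool_pos": TCP position; "tcp_rot": TCP orientation; "ft_force": force on the tool from outside, world axes, zero at the start; "wrist_torque": the same for the moment, N m; "finger_gap": finger opening in mm; "grip_force": force on a finger pad.
Only numpy, scipy, OpenCV 4.12 (cv2) and the standard library are available. Lean on these libraries where they do the work, as an engineer would, in place of code of your own. Each camera call takes 0.05 s, during which the arm holds its last target. There are 200 camera calls.

### The job

The two grey hooded totes have just been emptied, but one of them still has a steel milling ball inside. Heft them to judge by weight which one it is, and tip that one again, mouth down, low over the white tray so that the ball rolls out and stays in the tray. Do not tip the empty tote, and finish with both totes standing upright on the bare bench, clear of the tray.

Things in the scene. Friction and masses are not known exactly. Their poses are not given: they have to be found in the camera images.
- tote_1_center (a point): centre (35 mm up) of a loose grey hooded tote, box 110 long (own x), 54 wide (own y; grasp across it), 70 mm high. Only opening: the mouth in its -x end (starts towards the robot), 40 high, 46 wide, over a lip 21 mm high. A 20 degree ramp inside climbs to it: a ball rolls out when the tote leans 35 degrees towards its mouth. Empty 150 g; a ball in it (steel, 34 mm, near the middle) adds 160 g.
- tote_2_center (a point): centre (35 mm up) of a loose grey hooded tote, box 110 long (own x), 54 wide (own y; grasp across it), 70 mm high. Only opening: the mouth in its -x end (starts towards the robot), 40 high, 46 wide, over a lip 21 mm high. A 20 degree ramp inside climbs to it: a ball rolls out when the tote leans 35 degrees towards its mouth. Empty 150 g; a ball in it (steel, 34 mm, near the middle) adds 160 g.
- tray: shallow white tray with sloping sides, fixed to the bench, 191 mm (own x) by 257 mm (own y) over the rim, rim 49 mm high, inner floor about 130 by 190 mm with a thin dark rubber liner, its top 11 mm above the bench. Origin: centre of its underside.

How it is judged (in metres and radians):
On the way:
1. the tote that holds the ball is tipped, leaning at least 17 degrees, over the tray, the other standing on the bench (((angle between tote_1's own z axis and vertical above 0.3 rad and horizontal distance between tote_1_center and tray below 0.2 m and contact force between tote_2 and anything else below 2.8 N) or (angle between tote_2's own z axis and vertical above 0.3 rad and horizontal distance between tote_2_center and tray below 0.2 m and contact force between tote_1 and anything else below 2.8 N))), for 0.1 s.
At the end, for the whole second after the job is handed in: The ball rests in the tray (the tray carries its weight); both totes stand empty on the bare bench, upright within 10 degrees, at rest, and not touching the tray (contact force between tray and anything else above 0.5 N and angle between each of tote_1, tote_2's own z axis and vertical below 0.17 rad and height (world z) of tote_1_center between 0.029 and 0.042 m and contact force between each of tote_1, tote_2 and tray below 0.05 N and contact force between each of tote_1, tote_2 and anything else below 2.8 N and linear speed of each of tote_1, tote_2 below 0.03 m/s and height (world z) of tote_2_center between 0.029 and 0.042 m).
It fails at once if the empty tote is tipped (leans more than 17 degrees) while the other, standing, still holds the ball ((angle between tote_1's own z axis and vertical above 0.3 rad and contact force between tote_2 and anything else above 2.8 N) or (angle between tote_2's own z axis and vertical above 0.3 rad and contact force between tote_1 and anything else above 2.8 N)).
It fails at once if a tote is tipped from too high (its centre over 300 mm above the bench) ((angle between tote_1's own z axis and vertical above 0.3 rad and height (world z) of tote_1_center above 0.3 m) or (angle between tote_2's own z axis and vertical above 0.3 rad and height (world z) of tote_2_center above 0.3 m)).
It also fails if it takes over 64 s, if anything falls off the work surface, if the arm or the gripper's body presses on something with over 40 N, if the wrist force passes 120 N, or if a joint passes its speed limit or range.

## Working session

There is one attempt and no reset: what is moved stays moved. The work goes in short steps, Python scripts to look and compute and a tool call to move; the robot and the scene stay as the last step left them, time stands still between calls to the robot, and variables do not carry over. Pictures are saved under pics/ and viewed, at most 10 in all, crops included, and the job is handed in when it is done.

Besides the shell and the picture viewer there is one more tool, called after "Emit:" as name(argument=value, ...), one argument or row to a line, values as JSON. step_arm: Moves the arm, as the interface text tells. Its arguments: {"type":"object","properties":{"targets":{"type":"array","items":{"type":"object","properties":{"angular":{"type":"array","items":{"type":"number","minimum":-1,"maximum":1}},"dp":{"type":"array","items":{"type":"number","minimum":-1,"maximum":1}},"fingers":{"type":"number"}}}},"newtons":{"type":"number"}},"required":["targets"]}

```bash
ls; mkdir -p pics
cat > h.py <<'E'
import numpy as np, cv2
from bench import *
def ray(cam,px,p=None):
    p=p or camera_params(cam); f=192/np.tan(np.radians(p['vfov']/2))
    d=np.array([px[0]-p['cx'],px[1]-p['cy']])/f
    if cam=='wrist':
        r=np.hypot(*d); v=np.array([*(d/r*np.sin(r)),np.cos(r)]) if r>0 else np.array([0,0,1.])
    else: v=np.array([d[0],d[1],1.])
    R=np.array(p['R']);t=np.array(p['t'])
    return -R.T@t, R.T@v
def onz(cam,px,z,p=None):
    o,v=ray(cam,px,p); return o+v*(z-o[2])/v[2]
E
python3 - <<'E'
from h import *
s=sense(); print({k:np.round(v,3).tolist() for k,v in s.items()})
for c in ['scene','top']:
    im=snapshot(c); cv2.imwrite(f'pics/{c}0.png',im)
    print(c,camera_params(c)['vfov'],np.round(ray(c,(256,192))[0]))
    for l,z in [('tote_1_center',35),('tray',0)]:
        for d in pinpoint(c,l): print(l,d['at'],d['conf'],np.round(onz(c,d['at'],z)))
    for d in masks_of(c,'tote_1_center'):
        m=d['pixels']; print('mask',d['conf'],d['at'],m.sum())
        pts=np.argwhere(m)[:,::-1]; h=cv2.convexHull(pts.astype(np.float32))[:,0]
        W=np.array([onz(c,q,70)[:2] for q in h],np.float32); print(cv2.minAreaRect(W))
E
```

```text
pics
{'time': 0.0, 'joint_pos': [59.049, 7.516, 85.33, -0.0, 87.26, -4.893], 'qd': [-0.09, 0.049, -0.081, -0.03, 0.054, 0.012], 'joint_efforts': [-0.0, -56.938, -50.057, -0.0, 0.015, -0.0], 'tool_pos': [263.268, 538.547, 230.226], 'tcp_rot': [-179.894, -0.009, 153.942], 'ft_force': [-0.618, -1.176, -0.679], 'wrist_torque': [-0.007, -0.0, 0.007], 'grip_force': 0.0, 'finger_gap': 85.501}
scene 49.533636927178556 [  72. -854.  460.]
tote_1_center [194.8, 159.0] 0.74 [477. 277.  35.]
tray [255.3, 205.1] 0.56 [527. -20.   0.]
mask 0.81 [192.5, 157.7] 1017
((446.47552490234375, 197.69583129882812), (266.29107666015625, 109.4794692993164), 69.97228240966797)
top 56.15675119870771 [369.  14. 957.]
tote_1_center [145.5, 207.6] 0.56 [479. 281.  35.]
tray [262.2, 194.0] 0.67 [515. -22.   0.]
mask 0.27 [381.2, 188.7] 1244
((515.0614013671875, -313.32940673828125), (68.81290435791016, 121.89352416992188), 70.1216049194336)
```

View pics/scene0.png

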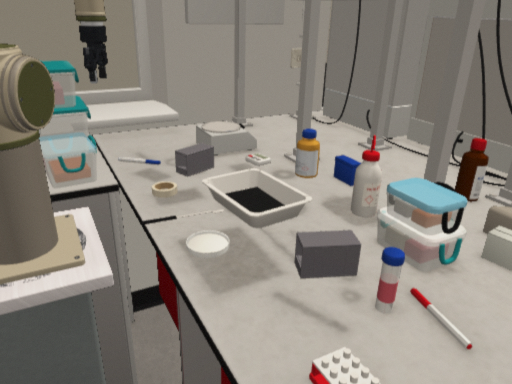

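View pics/top0.png

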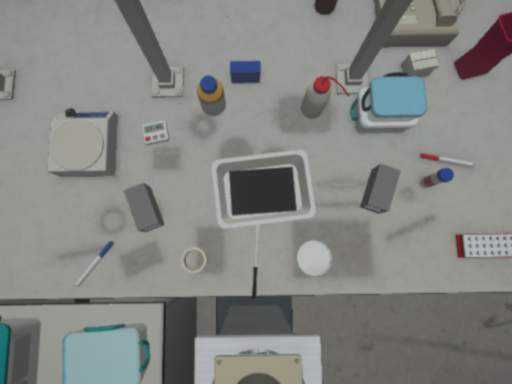

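The pictures show the totes at about (145,207) and (381,189) in the top view, with the tray between them at (264,190) and its rim spanning columns 212–315. I'll fit the box silhouette to each tote for a precise pose.

```bash
cat > fit.py <<'E'
from h import *
from scipy.optimize import minimize
def proj(c,X):
    p=camera_params(c); f=192/np.tan(np.radians(p['vfov']/2))
    q=np.array(X)@np.array(p['R']).T+np.array(p['t']); return q[:,:2]/q[:,2:]*f+[p['cx'],p['cy']]
B=np.array([[a,b,z] for a in(-55,55) for b in(-27,27) for z in(0,70)],float)
def hull(c,v,S=4):
    x,y,a=v; a=np.radians(a); R=np.array([[np.cos(a),-np.sin(a)],[np.sin(a),np.cos(a)]])
    X=B.copy(); X[:,:2]=B[:,:2]@R.T+[x,y]
    m=np.zeros((384*S,512*S),np.uint8); cv2.fillConvexPoly(m,cv2.convexHull(((proj(c,X)+.5)*S).astype(np.int32)),1); return m
def seg(c,im,g,S=4):
    # grabcut in the neighbourhood of the guess, darkish grey
    k=hull(c,g,1); near=cv2.dilate(k,np.ones((17,17)))
    m=np.where(near>0,cv2.GC_PR_BGD,cv2.GC_BGD).astype(np.uint8); m[k>0]=cv2.GC_PR_FGD; m[cv2.erode(k,np.ones((7,7)))>0]=cv2.GC_FGD
    cv2.grabCut(im,m,None,np.zeros((1,65)),np.zeros((1,65)),5,cv2.GC_INIT_WITH_MASK)
    return cv2.resize(((m==1)|(m==3)).astype(np.uint8),None,fx=S,fy=S,interpolation=cv2.INTER_NEAREST)
def fit(cams,ims,g):
    for it in range(2):
        ms={c:seg(c,ims[c],g) for c in cams}
        def cost(v): 
            s=0
            for c in cams:
                h=hull(c,v); s-= (h&ms[c]).sum()/ (h|ms[c]).sum()
            return s
        r=minimize(cost,g,method='Nelder-Mead',options=dict(initial_simplex=np.array(g)+np.array([[0,0,0],[12,0,0],[0,12,0],[0,0,12]]),xatol=.2,fatol=1e-4,maxiter=120)); g=r.x
    return g,-r.fun/len(cams)
E
python3 - <<'E'
from fit import *
ims={c:cv2.imread(f'pics/{c}0.png') for c in('top','scene')}
out=ims['top'].copy()
for n,g in (('L',[478,280,20]),('R',[515,-313,-20])):
    for cams in (['top'],['scene'],['top','scene']):
        v,q=fit(cams,ims,g); print(n,cams,np.round(v,1),round(q,3))
    for c in ims:
        cs,_=cv2.findContours(hull(c,v,1),0,1); cv2.drawContours(ims[c],cs,-1,(0,255,0),1)
a=cv2.resize(ims['top'][130:260,90:420],None,fx=2.4,fy=2.4); b=cv2.resize(ims['scene'][130:290,160:380],None,fx=1.6,fy=1.6)
b=cv2.copyMakeBorder(b,0,0,0,a.shape[1]-b.shape[1],0); cv2.imwrite('pics/fit.png',np.vstack([a,b]))
# tray rim quad in top: origin
for c in ('top','scene'):
  for d in masks_of(c,'tray')[:1]:
    pts=np.argwhere(d['pixels'])[:,::-1].astype(np.float32); h=cv2.convexHull(pts)[:,0]
    print(c,cv2.minAreaRect(np.array([onz(c,q,49)[:2] for q in h],np.float32)))
E
```

```text
L ['top'] [479.  284.6  21. ] 0.966
L ['scene'] [478.5 281.6  24. ] 0.932
L ['top', 'scene'] [478.7 283.8  22. ] 0.946
R ['top'] [ 518.1 -323.6  -21.2] 0.963
R ['scene'] [ 516.9 -324.5  -20.2] 0.955
R ['top', 'scene'] [ 518.1 -323.5  -20.6] 0.957
top ((523.2557373046875, -21.347625732421875), (181.71856689453125, 250.49058532714844), 6.415597438812256)
scene ((511.9169921875, -47.17817687988281), (208.06832885742188, 297.9950256347656), 6.680266380310059)
```

View pics/fit.png

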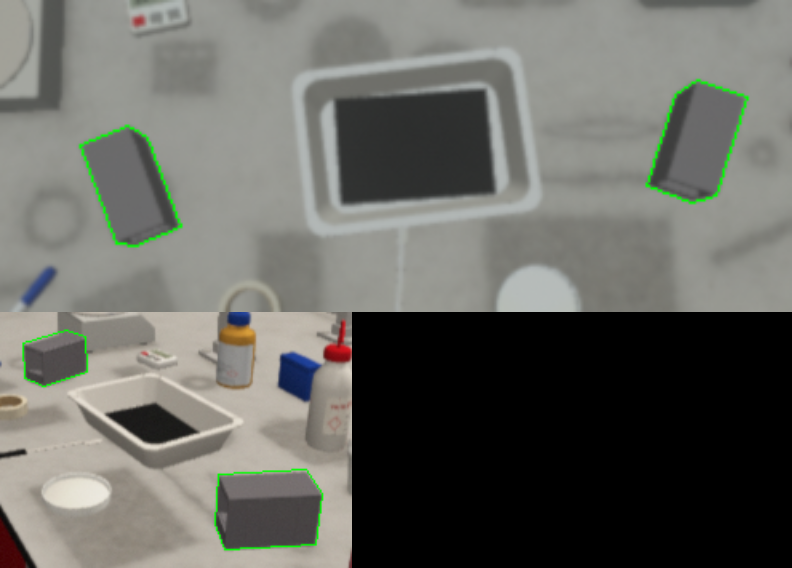

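The fits overlay both totes tightly (IoU about 0.96). Tote L is at (479,284) with yaw 21.5°, tote R at (518,−323.5) with yaw −20.7°, and the tray at about (522,−21). Next I'll write a move calculator.

```bash
cat > mv.py <<'E'
import sys
from h import *
from scipy.spatial.transform import Rotation as Ro
# mv.py x y z yaw(tote) lean : TCP target; tool = tote frame flipped (x=-x, y=y, z=-z)
x,y,z,yaw,lean=map(float,sys.argv[1:6])
s=sense(); R0=Ro.from_euler('xyz',s['tcp_rot'],degrees=True)
T=Ro.from_euler('z',yaw,degrees=True)*Ro.from_euler('y',-lean,degrees=True)*Ro.from_matrix(np.diag([-1,1,-1]))
d=R0.inv().apply(np.array([x,y,z])-s['tool_pos'])
print('dp',np.round(d/200,3),'ang',np.round((R0.inv()*T).as_rotvec(degrees=True)/180,4),'t',s['time'],'pos',np.round(s['tool_pos'],1),'j',np.round(s['joint_pos'],0))
E
python3 mv.py 478.7 284.2 150 21.5 0
```

```text
dp [-1.526 -0.672  0.406] ang [-0.     -0.     -0.2642] t 0.5 pos [263.5 539.  231.3] j [59.  7. 85.  0. 87. -5.]
```

Emit:
step_arm(
  targets=[
    {"dp": [-0.25,-0.11,0.07],"angular": [0,0,-0.04],"fingers": 0},
    {"dp": [-0.5,-0.22,0.14],"angular": [0,0,-0.09],"fingers": 0},
    {"dp": [-0.75,-0.33,0.2],"angular": [0,0,-0.14],"fingers": 0},
    {"dp": [-1,-0.44,0.27],"angular": [0,0,-0.19],"fingers": 0},
    {"dp": [-1,-0.6,0.3],"angular": [0,0,-0.24],"fingers": 0},
    {"dp": [-1,-0.67,0.3],"angular": [0,0,-0.264],"fingers": 0},
    {"dp": [-1,-0.67,0.3],"angular": [0,0,-0.264],"fingers": 0},
    {"dp": [-1,-0.67,0.3],"angular": [0,0,-0.264],"fingers": 0},
  ],
)

```text
time: 1.5
tool_pos: [384.7, 331.4, 171.7]
tcp_rot: [180.0, 0.1, -158.6]
ft_force: [-0.8, -0.0, -0.3]
finger_gap: 85.5
grip_force: 0.0
```

```bash
python3 mv.py 478.7 284.2 150 21.5 0
```

```text
dp [-0.351 -0.391  0.109] ang [ 0.0001  0.0003 -0.0007] t 1.5 pos [384.7 331.4 171.7] j [ 35.  -5. 104.   0.  81. -76.]
```

Emit:
step_arm(
  targets=[
    {"dp": [-0.2,-0.2,0.05],"fingers": 0},
    {"dp": [-0.351,-0.391,0.109],"fingers": 0},
    {"dp": [-0.351,-0.391,0.109],"fingers": 0},
    {"dp": [-0.351,-0.391,0.35],"fingers": 0},
    {"dp": [-0.351,-0.391,0.55],"fingers": 0},
    {"dp": [-0.351,-0.391,0.7],"fingers": 0},
    {"dp": [-0.351,-0.391,0.75],"fingers": 0},
    {"dp": [-0.351,-0.391,0.75],"fingers": 0},
  ],
)

```text
validation failed for argument at $.ta...
```

```bash
cat > w.py <<'E'
from h import *
F=[]
for i in range(5):
    s=sense(); F.append([*s['ft_force'],*(s['joint_efforts'][1:3])]); snapshot('wrist')
print(np.round(np.mean(F,0),2),np.round(np.std(F,0),2),s['time'],np.round(s['tool_pos'],1),s['finger_gap'],s['grip_force'])
E
python3 w.py
```

```text
[ -0.43   0.    -0.25 -44.54 -48.7 ] [0.48 0.21 0.12 0.03 0.19] 1.7 [384.4 331.4 171.4] 85.2832313704992 0.0
```

Emit:
step_arm(
  targets=[
    {"dp": [-0.2,-0.2,0.05],"angular": [0,0,0],"fingers": 0},
    {"dp": [-0.351,-0.391,0.109],"angular": [0,0,0],"fingers": 0},
    {"dp": [-0.351,-0.391,0.109],"angular": [0,0,0],"fingers": 0},
    {"dp": [-0.351,-0.391,0.35],"angular": [0,0,0],"fingers": 0},
    {"dp": [-0.351,-0.391,0.55],"angular": [0,0,0],"fingers": 0},
    {"dp": [-0.351,-0.391,0.7],"angular": [0,0,0],"fingers": 0},
    {"dp": [-0.351,-0.391,0.75],"angular": [0,0,0],"fingers": 0},
    {"dp": [-0.351,-0.391,0.75],"angular": [0,0,0],"fingers": 0},
  ],
)

```text
time: 2.75
tool_pos: [477.9, 284.0, 21.3]
tcp_rot: [180.0, -0.0, -158.5]
ft_force: [-0.5, 0.4, -0.4]
finger_gap: 85.3
grip_force: 0.0
```

```bash
python3 w.py; python3 mv.py 478.7 284.2 22 21.5 0
```

```text
[  0.22   0.42   0.32 -53.4  -42.26] [0.41 0.47 0.67 0.42 0.4 ] 2.95 [479.5 284.4  23.1] 85.34587579693438 0.0
dp [0.003 0.001 0.005] ang [ 0.0001  0.0009 -0.0002] t 3.0 pos [479.4 284.3  22.9] j [ 25.  12. 103.   0.  65. -86.]
```

Now I'll close with 60 N and lift 40 mm, level.

Emit:
step_arm(
  targets=[
    {"dp": [0,0,0],"angular": [0,0,0],"fingers": 1},
    {"dp": [0,0,0],"angular": [0,0,0],"fingers": 1},
    {"dp": [0,0,0],"angular": [0,0,0],"fingers": 1},
    {"dp": [0,0,0],"angular": [0,0,0],"fingers": 1},
    {"dp": [0,0,0],"angular": [0,0,0],"fingers": 1},
    {"dp": [0,0,0],"angular": [0,0,0],"fingers": 1},
    {"dp": [0,0,0],"angular": [0,0,0],"fingers": 1},
    {"dp": [0,0,-0.03],"angular": [0,0,0],"fingers": 1},
  ],
  newtons=60,
)

```text
time: 4.0
tool_pos: [477.4, 283.2, 26.5]
tcp_rot: [-180.0, -0.1, -158.5]
ft_force: [-0.9, -0.7, -2.2]
finger_gap: 53.5
grip_force: 63.5
```

Emit:
step_arm(
  targets=[
    {"dp": [0,0,-0.04],"angular": [0,0,0],"fingers": 1},
    {"dp": [0,0,-0.08],"angular": [0,0,0],"fingers": 1},
    {"dp": [0,0,-0.12],"angular": [0,0,0],"fingers": 1},
    {"dp": [0,0,-0.16],"angular": [0,0,0],"fingers": 1},
    {"dp": [0,0,-0.2],"angular": [0,0,0],"fingers": 1},
    {"dp": [0,0,-0.2],"angular": [0,0,0],"fingers": 1},
    {"dp": [0,0,-0.2],"angular": [0,0,0],"fingers": 1},
    {"dp": [0,0,-0.2],"angular": [0,0,0],"fingers": 1},
  ],
)

```text
time: 5.0
tool_pos: [477.9, 283.5, 66.8]
tcp_rot: [-180.0, -0.1, -158.5]
ft_force: [-0.0, -0.4, -3.4]
finger_gap: 53.2
grip_force: 63.5
```

```bash
python3 w.py;python3 w.py
```

```text
[  0.26   0.22  -2.82 -55.14 -46.85] [0.35 0.56 0.75 0.08 0.07] 5.2 [478.1 283.6  67. ] 53.33819227856445 63.45539689064026
[  0.2   -0.09  -2.83 -55.02 -46.78] [0.55 0.41 0.28 0.   0.01] 5.45 [478.3 283.7  67.3] 53.346237682365384 63.45526099205017
```

```bash
python3 w.py;python3 w.py; python3 mv.py 470 100 170 5 0; python3 mv.py 550 -20 170 2 0
```

```text
[ 2.000e-02  5.900e-01 -3.100e+00 -5.504e+01 -4.681e+01] [0.3  0.31 0.33 0.01 0.01] 5.7 [478.3 283.7  67.3] 53.16135597604615 63.4560763835907
[-2.600e-01 -2.000e-02 -3.330e+00 -5.506e+01 -4.682e+01] [0.74 0.34 0.25 0.   0.  ] 5.95 [478.3 283.7  67.3] 52.95383480814732 63.455400466918945
dp [ 0.375 -0.84  -0.514] ang [-0.      0.      0.0915] t 6.0 pos [478.3 283.7  67.3] j [ 25.   9. 102.  -0.  70. -86.]
dp [ 0.222 -1.544 -0.513] ang [-0.      0.      0.1081] t 6.0 pos [478.3 283.7  67.3] j [ 25.   9. 102.  -0.  70. -86.]
```

Four readings average about −3.0 N against about 0 N before the lift, and an empty tote would weigh 1.5 N. So the left tote holds the ball, and I'll carry it upright to the tray.

Emit:
step_arm(
  targets=[
    {"dp": [0,0,-0.1],"angular": [0,0,0],"fingers": 1},
    {"dp": [0.0,-0.05,-0.25],"angular": [0,0,0.01],"fingers": 1},
    {"dp": [0.05,-0.18,-0.38],"angular": [0,0,0.02],"fingers": 1},
    {"dp": [0.1,-0.33,-0.46],"angular": [0,0,0.03],"fingers": 1},
    {"dp": [0.15,-0.5,-0.5],"angular": [0,0,0.04],"fingers": 1},
    {"dp": [0.19,-0.67,-0.51],"angular": [0,0,0.05],"fingers": 1},
    {"dp": [0.22,-0.84,-0.51],"angular": [0,0,0.06],"fingers": 1},
    {"dp": [0.22,-0.96,-0.51],"angular": [0,0,0.07],"fingers": 1},
  ],
)

```text
time: 7.0
tool_pos: [508.2, 87.5, 171.3]
tcp_rot: [-180.0, 0.1, -171.2]
ft_force: [0.2, -0.1, -3.2]
finger_gap: 53.6
grip_force: 64.4
```

```bash
python3 mv.py 550 -20 150 2 0
```

```text
dp [-0.125 -0.563  0.107] ang [-0.0001  0.0007  0.0375] t 7.0 pos [508.2  87.5 171.3] j [  4.  -4. 103.  -0.  81. -95.]
```

Emit:
step_arm(
  targets=[
    {"dp": [-0.02,-0.1,0.02],"angular": [0,0,0.007],"fingers": 1},
    {"dp": [-0.05,-0.23,0.04],"angular": [0,0,0.015],"fingers": 1},
    {"dp": [-0.08,-0.37,0.07],"angular": [0,0,0.025],"fingers": 1},
    {"dp": [-0.11,-0.48,0.09],"angular": [0,0,0.033],"fingers": 1},
    {"dp": [-0.12,-0.54,0.1],"angular": [0,0,0.037],"fingers": 1},
    {"dp": [-0.125,-0.563,0.107],"angular": [0,0,0.0375],"fingers": 1},
    {"dp": [-0.125,-0.563,0.107],"angular": [0,0,0.0375],"fingers": 1},
    {"dp": [-0.125,-0.563,0.107],"angular": [0,0,0.0375],"fingers": 1},
  ],
)

```text
time: 8.0
tool_pos: [549.5, -17.8, 148.0]
tcp_rot: [180.0, -0.0, -177.8]
ft_force: [0.2, 0.2, -3.6]
finger_gap: 53.5
grip_force: 64.4
```

```bash
python3 mv.py 563 -20 128 2 60
python3 - <<'E'
from h import *
a=snapshot('top'); b=snapshot('scene'); cv2.imwrite('pics/pre.png',np.hstack([cv2.resize(a[100:280,150:400],(400,288)),cv2.resize(b[90:270,150:400],(400,288))]))
E
```

```text
dp [-0.067 -0.014  0.1  ] ang [ 0.0006 -0.3334  0.0008] t 8.0 pos [549.5 -17.8 148. ] j [ -7.   3.  99.   0.  78. -99.]
```

View pics/pre.png

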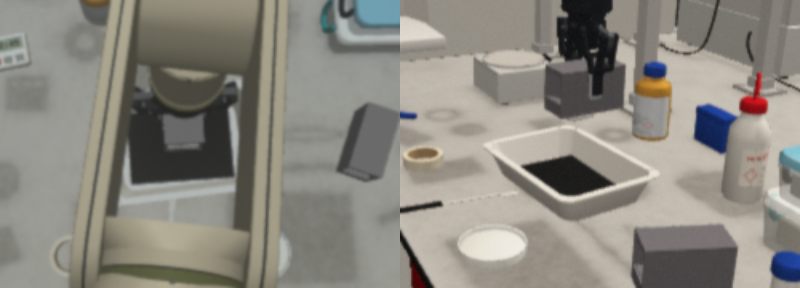

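The tote hangs level over the tray's far half, mouth towards the robot; in the top half of the picture its top is at about (183,128), over the liner. I'll tip it now.

Emit:
step_arm(
  targets=[
    {"dp": [0,-0.014,0.02],"angular": [0,-0.04,0],"fingers": 1},
    {"dp": [-0.01,-0.014,0.04],"angular": [0,-0.09,0],"fingers": 1},
    {"dp": [-0.02,-0.014,0.06],"angular": [0,-0.13,0],"fingers": 1},
    {"dp": [-0.03,-0.014,0.08],"angular": [0,-0.17,0],"fingers": 1},
    {"dp": [-0.04,-0.014,0.09],"angular": [0,-0.21,0],"fingers": 1},
    {"dp": [-0.05,-0.014,0.1],"angular": [0,-0.25,0],"fingers": 1},
    {"dp": [-0.06,-0.014,0.1],"angular": [0,-0.29,0],"fingers": 1},
    {"dp": [-0.067,-0.014,0.1],"angular": [0,-0.333,0],"fingers": 1},
  ],
)

```text
time: 9.1
tool_pos: [611.2, -14.4, 150.6]
tcp_rot: [180.0, 56.8, -179.1]
ft_force: [0.9, 1.8, -0.8]
finger_gap: 53.7
grip_force: 65.1
```

```bash
python3 w.py; python3 w.py; python3 mv.py 550 -20 165 2 0
python3 - <<'E'
from h import *
a=snapshot('top'); b=snapshot('scene'); cv2.imwrite('pics/tip.png',np.hstack([cv2.resize(a[100:280,150:400],(400,288)),cv2.resize(b[90:270,150:400],(400,288))]))
E
```

```text
[ -0.19   0.39  -1.47 -25.49 -49.32] [0.66 0.92 0.56 0.65 1.21] 9.3 [610.  -12.  148.7] 53.07920077796067 65.08636236190796
[ 8.000e-02 -3.000e-02 -8.700e-01 -2.538e+01 -4.982e+01] [0.4  0.26 0.3  0.05 0.06] 9.55 [610.4 -13.2 149.5] 53.57017525110395 65.08623719215393
dp [ 0.102 -0.027 -0.295] ang [-0.0036  0.3143 -0.0025] t 9.6 pos [610.4 -13.3 149.5] j [ -13.  -27.  143.   55.   15. -152.]
```

View pics/tip.png

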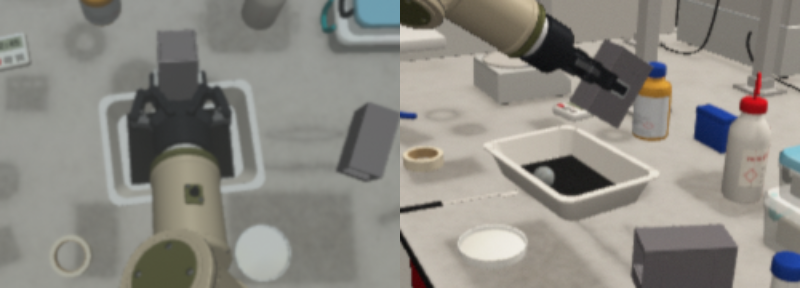

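The scene view shows the ball resting on the tray liner at about (543,175), and the measured weight fell to that of an empty tote. I'll right the tote.

Emit:
step_arm(
  targets=[
    {"dp": [0,0,-0.05],"angular": [0,0.03,0],"fingers": 1},
    {"dp": [0,0,-0.1],"angular": [0,0.08,0],"fingers": 1},
    {"dp": [0,0,-0.15],"angular": [0,0.13,0],"fingers": 1},
    {"dp": [0.01,-0.01,-0.2],"angular": [0,0.18,0],"fingers": 1},
    {"dp": [0.01,-0.02,-0.25],"angular": [0,0.23,0],"fingers": 1},
    {"dp": [0.02,-0.02,-0.3],"angular": [0,0.27,0],"fingers": 1},
    {"dp": [0.02,-0.027,-0.35],"angular": [0,0.314,0],"fingers": 1},
    {"dp": [0.02,-0.027,-0.35],"angular": [0,0.314,0],"fingers": 1},
  ],
)

```text
time: 10.7
tool_pos: [551.1, -20.0, 183.9]
tcp_rot: [-179.8, 0.0, -178.7]
ft_force: [-0.3, -0.1, -2.0]
finger_gap: 53.3
grip_force: 65.0
```

```bash
python3 mv.py 478 284 170 21.5 0
```

```text
dp [0.332 1.528 0.063] ang [-0.0013 -0.0002 -0.1123] t 10.7 pos [551.1 -20.  183.9] j [ -7.   1.  97.  -0.  82. -98.]
```

Emit:
step_arm(
  targets=[
    {"dp": [0.02,0.08,0],"angular": [0,0,-0.005],"fingers": 1},
    {"dp": [0.06,0.2,0],"angular": [0,0,-0.015],"fingers": 1},
    {"dp": [0.1,0.36,0.02],"angular": [0,0,-0.03],"fingers": 1},
    {"dp": [0.14,0.52,0.04],"angular": [0,0,-0.045],"fingers": 1},
    {"dp": [0.19,0.68,0.05],"angular": [0,0,-0.06],"fingers": 1},
    {"dp": [0.23,0.82,0.06],"angular": [0,0,-0.075],"fingers": 1},
    {"dp": [0.27,0.93,0.06],"angular": [0,0,-0.09],"fingers": 1},
    {"dp": [0.29,1,0.06],"angular": [0,0,-0.1],"fingers": 1},
  ],
)

```text
time: 11.7
tool_pos: [486.2, 180.5, 171.8]
tcp_rot: [-179.8, 0.1, -160.6]
ft_force: [-0.2, 0.1, -2.0]
finger_gap: 54.0
grip_force: 65.0
```

```bash
python3 mv.py 478 284 80 21.5 0
```

```text
dp [-0.133  0.504  0.457] ang [-0.0012  0.0006 -0.0115] t 11.7 pos [486.2 180.5 171.8] j [ 15.  -3. 103.  -0.  81. -95.]
```

Emit:
step_arm(
  targets=[
    {"dp": [-0.02,0.08,0.02],"angular": [0,0,0],"fingers": 1},
    {"dp": [-0.05,0.2,0.08],"angular": [0,0,-0.005],"fingers": 1},
    {"dp": [-0.08,0.32,0.18],"angular": [0,0,-0.01],"fingers": 1},
    {"dp": [-0.11,0.43,0.28],"angular": [0,0,-0.011],"fingers": 1},
    {"dp": [-0.13,0.5,0.37],"angular": [0,0,-0.011],"fingers": 1},
    {"dp": [-0.13,0.504,0.43],"angular": [0,0,-0.011],"fingers": 1},
    {"dp": [-0.133,0.504,0.457],"angular": [0,0,-0.0115],"fingers": 1},
    {"dp": [-0.133,0.504,0.457],"angular": [0,0,-0.0115],"fingers": 1},
  ],
)

```text
time: 12.7
tool_pos: [479.7, 281.8, 79.7]
tcp_rot: [-179.8, -0.0, -158.7]
ft_force: [-0.1, 0.2, -0.9]
finger_gap: 53.5
grip_force: 65.0
```

```bash
python3 mv.py 478 284 24 21.5 0
python3 - <<'E'
from h import *
b=snapshot('scene'); cv2.imwrite('pics/low.png',cv2.resize(b[100:260,130:330],(600,480)))
E
```

```text
dp [0.004 0.015 0.279] ang [-0.0013 -0.0002 -0.0012] t 12.7 pos [479.7 281.8  79.7] j [ 25.   8. 101.  -0.  71. -86.]
```

View pics/low.png

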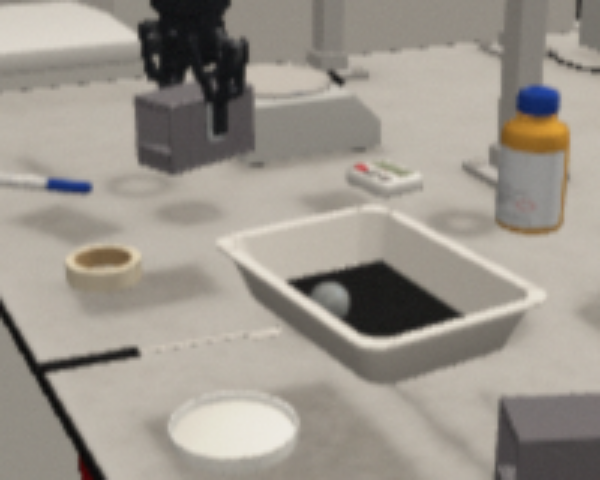

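The tote hangs level at crop (195,130) and the ball lies on the liner at (330,298). I'll set the tote down and release.

Emit:
step_arm(
  targets=[
    {"dp": [0,0.01,0.06],"angular": [0,0,0],"fingers": 1},
    {"dp": [0,0.015,0.13],"angular": [0,0,0],"fingers": 1},
    {"dp": [0,0.015,0.19],"angular": [0,0,0],"fingers": 1},
    {"dp": [0,0.015,0.23],"angular": [0,0,0],"fingers": 1},
    {"dp": [0,0.015,0.255],"angular": [0,0,0],"fingers": 1},
    {"dp": [0,0.015,0.27],"angular": [0,0,0],"fingers": 1},
    {"dp": [0,0.015,0.28],"angular": [0,0,0],"fingers": 1},
    {"dp": [0,0.015,0.283],"angular": [0,0,0],"fingers": 1},
  ],
)

```text
time: 13.75
tool_pos: [478.7, 285.2, 23.4]
tcp_rot: [-179.8, -0.0, -158.7]
ft_force: [0.4, 0.3, -2.2]
finger_gap: 53.6
grip_force: 65.0
```

Emit:
step_arm(
  targets=[
    {"dp": [0,0,0],"angular": [0,0,0],"fingers": 1},
    {"dp": [0,0,0],"angular": [0,0,0],"fingers": 0},
    {"dp": [0,0,0],"angular": [0,0,0],"fingers": 0},
    {"dp": [0,0,0],"angular": [0,0,0],"fingers": 0},
    {"dp": [0,0,0],"angular": [0,0,0],"fingers": 0},
    {"dp": [0,0,0],"angular": [0,0,0],"fingers": 0},
    {"dp": [0,0,0],"angular": [0,0,0],"fingers": 0},
    {"dp": [0,0,0],"angular": [0,0,0],"fingers": 0},
  ],
)

```text
time: 14.75
tool_pos: [478.5, 285.1, 23.2]
tcp_rot: [-179.8, -0.0, -158.7]
ft_force: [-0.3, -0.0, 0.5]
finger_gap: 85.2
grip_force: 0.0
```

```bash
python3 w.py
```

```text
[-4.100e-01  6.000e-02  5.000e-02 -5.466e+01 -4.327e+01] [0.47 0.27 0.37 0.   0.  ] 14.95 [478.5 285.1  23.2] 85.39816998666522 0.0
```

Released. I'll retreat straight up and check.

Emit:
step_arm(
  targets=[
    {"dp": [0,0,-0.1],"angular": [0,0,0],"fingers": 0},
    {"dp": [0,0,-0.25],"angular": [0,0,0],"fingers": 0},
    {"dp": [0,0,-0.4],"angular": [0,0,0],"fingers": 0},
    {"dp": [0,0,-0.55],"angular": [0,0,0],"fingers": 0},
    {"dp": [0,0,-0.7],"angular": [0,0,0],"fingers": 0},
    {"dp": [0,0,-0.8],"angular": [0,0,0],"fingers": 0},
    {"dp": [0,0,-0.8],"angular": [0,0,0],"fingers": 0},
    {"dp": [0,0,-0.8],"angular": [0,0,0],"fingers": 0},
  ],
)

```text
time: 16.0
tool_pos: [477.8, 285.4, 182.1]
tcp_rot: [-179.8, -0.1, -158.7]
ft_force: [-0.2, -0.3, 0.5]
finger_gap: 85.6
grip_force: 0.0
```

Run:
```python
from fit import *
ims={c:snapshot(c) for c in('top','scene')}
print(fit(['scene'],ims,[479,284,21.5]))
a=ims['top'];b=ims['scene']; cv2.imwrite('pics/end.png',np.hstack([cv2.resize(a[100:280,100:400],(400,240)),cv2.resize(b[100:280,150:400],(333,240))]))
```

```text
(array([477.16506622, 279.4908881 ,  24.88500344]), np.float64(0.9338068347208477))
```

View pics/end.png

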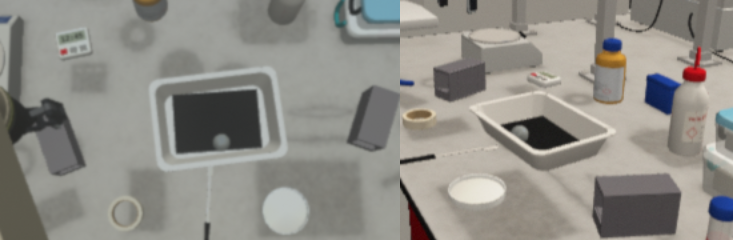

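The ball lies in the tray at (221,141) in the top half of the picture. Both totes stand upright on the bench, clear of the tray, and the gripper is free.

```bash
python3 -c "
from bench import *
print(hand_in())"
```

```text
the job is handed in; nothing more can be done
None
```

I handed the job in at about 16 s: the left tote weighed about 3 N (an empty one is 1.5 N), I tipped it over the tray, the ball came to rest there, and both totes stand upright on the bench; the hand-in call returned no verdict.

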